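# Find the full sweet tin and put it out in the crate

### The job

One of the two closed sweet tins with knobs is full and the other nearly empty. Lift the tall square tin by its knob a good 5 cm clear of the counter to feel its weight and set it back where it stood, then lift the low round tin in the same way; then stand the heavier of the two upright in the empty crate, and leave the lighter one standing where it stood at first. Keep the tins upright and set them down without dropping them.

Things in the scene. Friction and masses are not known exactly. Their poses are not given: they have to be found in the camera images.
- tin_square: Tall square tin of bare metal, 72 x 72 mm, lid top 96 mm above the underside (130 mm with the knob). Square knob 22 x 22 x 34 mm tall mid-lid, sides along x and y, to lift it by. Lid fast. Origin: centre of underside; z up. Contents unseen, a little loose: weighs 0.15 to 0.55 kg; one of the two tins, no telling by sight which, is 0.24 kg or more heavier than the other.
- tin_round: Low round tin of bare metal, 76 mm across, lid top 64 mm above the underside (98 mm with the knob). Square knob 22 x 22 x 34 mm tall mid-lid, sides along x and y, to lift it by. Lid fast. Origin: centre of underside; z up. Contents unseen, a little loose: weighs 0.15 to 0.55 kg; one of the two tins, no telling by sight which, is 0.24 kg or more heavier than the other.
- crate: The empty one of two small painted slatted wooden crates on the counter (the other is heaped with sweets). Fixed, open on top, 190 x 190 mm outside, 70 mm high, 170 x 170 mm inside with 14 mm corner posts, floor 12 mm thick. Origin: centre of the underside, on the counter; x and y along the walls, z up.
There are look-alikes about, which are no part of the job. Leave any pink or yellow look-alike of the tin_square alone.

How it is judged:
By the outcome, as a careful person would: the job done as asked, in the order asked, and still so for the second after the job is handed in, with the robot touching nothing.
It also fails if it takes over 72 s, if anything falls off the work surface, if the arm or the gripper's body presses on something with over 40 N, if the wrist force passes 120 N, or if a joint passes its speed limit or range.

### The arm

A 7-joint arm with a two-finger parallel gripper is mounted at the origin on the work surface. World frame = base frame: x ahead of the robot, y to its left, z up, the work surface at z = 0. Lengths are in m, angles in rad, forces in N, time in s.
With the tool pointing down it reaches from about 0.425 to 0.825 m from the base axis. Payload 3.6 kg.
Tool frame: the origin (TCP) lies midway between the tips of the shut fingers; the grasp point (between the pads) lies 19 mm behind it; z points along the fingers, y is the line along which they close (so a half turn about z gives the same grasp; the last joint's range is limited). The gripper opens to 93 mm and grips with 3 to 60 N. Pads are 15 mm wide; open, the fingers measure 128 mm over their backs; the gripper's body (75 mm by 188 mm) begins 65 mm behind the grasp point.
Start: joints at [-1.222, 0.615, -0.013, 1.423, 0.008, 1.103, -0.04], TCP at [0.239, 0.605, 0.191] pointing down, gripper open.
Joint ranges: [-3.12, 3.12], [-0.3, 2.06], [-1.34, 1.32], [0.26, 2.42], [-1.36, 4.5], [0.01, 1.98], [-2.84, 2.84]. Speed limits (rad/s): [2.79, 2.79, 3.14, 3.14, 3.14, 3.14, 3.14].

### API

Orientations are given as a unit quaternion [w, x, y, z].
In Python, from cell import observe, camera, order gives the robot as it stands.
- The arm moves only by the tool jog_arm, never from a script. Its argument "targets" is a list of rows, each a list of 5 numbers: the closure, from -1 (fully open) to 1 (shut), then the shift along the tool's x, y, z as a fraction of full scale, then the turn about the tool's z as a fraction of full scale. In form: [[gripper, tx, ty, tz, yaw], ...]. A call has 1 to 20 rows; each row is the pose to reach, as a shift and turn from the pose commanded when the call began, along the tool's axes at that moment; what a row does not reach only later rows make up. Full scale, the value 1, is 0.5 m for a shift and 2 rad for a turn. A row lasts 1/12 s, in which the tool goes at most 41.7 mm and 7.16 degrees, less where a joint would pass 70% of its speed; a pose out of reach is approached as far as the arm can. A call with a number of a shift or a turn outside -1 to 1 is refused whole. A call with a gripper value outside its range is refused whole. The fingers move at their own pace and stop on an object; "newtons" is the grip in N (left out, the last holds). Time passes only in rows, so rows that repeat a pose let the fingers close. It gives the time, the measured TCP pose, the force, the opening and the grip force at its end, in the units of the state.
- observe(): the state, without advancing time (a new reading comes with each control period).
- camera(name): name is "side" or "top"; returns a dict with "img" (420x560x3 uint8, red, green, blue), "z_map" (420x560 float32, m along the optical axis (not along the pixel's ray), 0 where there is no reading), "mtx" (3x3 intrinsics, pixels), "R" (3x3) and "t" (3): a world point X has camera coordinates R X + t. Camera axes: x right, y down, z forward; pixel columns grow to the right and rows downward; lengths in m; the calibration is good to about 2 mm. A picture is of the moment at which its call begins.
- order.hand_in(): hands the job in; it is judged then, once.
The state is a dict: "t": time; "q": joint angles; "dq": joint speeds; "joint_efforts": joint torques, N m; "eef_pos": TCP position; "ee_rot": TCP orientation; "wrist_force": force on the tool from outside, world axes, zero at the start; "wrist_torque": the same for the moment, N m; "gripper_width": opening from 0.0 (shut) to 1.0 (fully open); "gripper_force": force on a finger pad.
Only numpy, scipy, OpenCV 4.12 (cv2) and the standard library are available. Lean on these libraries where they do the work, as an engineer would, in place of code of your own. Each camera call takes 0.05 s, during which the arm holds its last target. There are 200 camera calls.

## Working session

There is one attempt and no reset: what is moved stays moved. The work goes in short steps, Python scripts to look and compute and a tool call to move; the robot and the scene stay as the last step left them, time stands still between calls to the robot, and variables do not carry over. Pictures are saved under pics/ and viewed, at most 10 in all, crops included, and the job is handed in when it is done.

Besides the shell and the picture viewer there is one more tool, called after "Request:" as name([rows], argument=value, ...), one row to a line, values as JSON. jog_arm: Moves the arm, as the interface text tells. Shift numbers are shares of 0.5 m and turn numbers shares of 2 rad, none past 1 either way. Its arguments: {"type":"object","properties":{"targets":{"type":"array"},"newtons":{"type":"number"}},"required":["targets"]}

```bash
mkdir -p pics; python3 - <<'E'
from cell import observe,camera
import cv2,numpy as np
o=observe();print({k:np.round(v,3).tolist() for k,v in o.items()})
for n in("top","side"):
    c=camera(n);cv2.imwrite(f"pics/{n}0.png",c["img"][:,:,::-1]);np.savez(n+"0.npz",**c)
    print(n,c["mtx"].tolist(),np.round(-c["R"].T@c["t"],3),np.round(c["R"],3).tolist())
E
```

```text
{'t': 0.0, 'q': [-1.222, 0.616, -0.013, 1.425, 0.008, 1.103, -0.04], 'dq': [0.001, -0.0, -0.001, -0.001, -0.0, 0.0, -0.0], 'joint_efforts': [0.001, -45.893, 0.209, -16.575, -0.061, 0.02, 0.0], 'eef_pos': [0.238, 0.604, 0.19], 'ee_rot': [-0.0, 0.187, 0.982, -0.001], 'wrist_force': [-0.087, -0.855, 0.341], 'wrist_torque': [0.009, -0.051, -0.028], 'gripper_force': 0.0, 'gripper_width': 1.002}
top [[438.93578711572775, 0.0, 286.9339198977384], [0.0, 438.93578711572775, 206.44287459036158], [0.0, 0.0, 1.0]] [0.296 0.098 1.18 ] [[0.006, -1.0, -0.011], [-0.989, -0.004, -0.15], [0.15, 0.012, -0.989]]
side [[411.1175490874736, 0.0, 277.3115151291665], [0.0, 411.1175490874736, 218.33556152604663], [0.0, 0.0, 1.0]] [-0.164 -0.571  0.58 ] [[0.733, -0.68, 0.004], [-0.335, -0.366, -0.868], [0.592, 0.635, -0.496]]
```

View pics/top0.png

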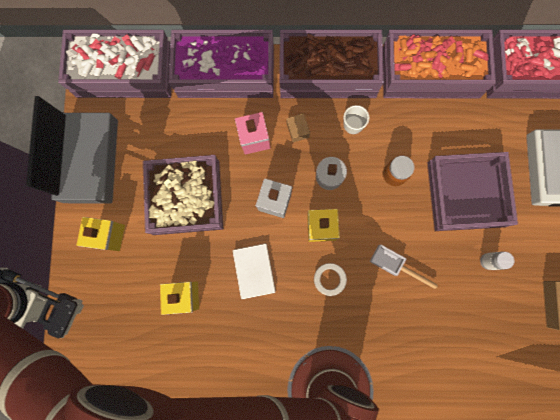

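View pics/side0.png

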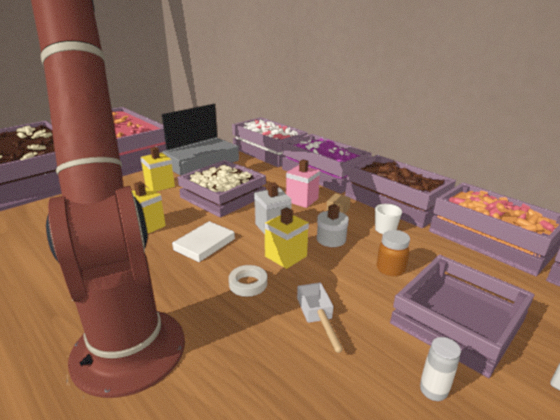

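The top view shows the bare square tin at about (273,197) with its knob at (273,194). The round tin is at (331,172) and the empty crate at (472,190). A yellow look-alike stands close by at (323,224). Next I'll measure all of these.

```bash
cat > h.py <<'E'
import numpy as np,cv2
def cloud(c):
    v,u=np.mgrid[:420,:560];z=c["z_map"].astype(float);K=c["mtx"]
    P=np.stack([(u-K[0,2])/K[0,0]*z,(v-K[1,2])/K[1,1]*z,z],-1)
    return (P-c["t"])@c["R"]
def ray(c,u,v,h):
    K=c["mtx"];d=c["R"].T@np.array([(u-K[0,2])/K[0,0],(v-K[1,2])/K[1,1],1]);o=-c["R"].T@c["t"]
    return o+d*(h-o[2])/d[2]
def meas(c,box,zlo,zhi,label,h):
    P=cloud(c);x0,x1,y0,y1=box
    m=np.zeros((420,560),bool);m[y0:y1,x0:x1]=1
    m&=(c["z_map"]>0)&(P[...,2]>zlo)&(P[...,2]<zhi)
    if m.sum()<4: print(label,"few");return
    v,u=np.nonzero(m);r=np.array([ray(c,a,b,h)[:2] for a,b in zip(u,v)])
    rc=cv2.minAreaRect((r*1000).astype(np.float32))
    print(label,m.sum(),"z",np.median(P[m][:,2]).round(4),"mean",r.mean(0).round(4),"rect",np.round(rc[0],1),np.round(rc[1],1),round(rc[2],1))
E
python3 - <<'E'
from h import *
t=np.load("top0.npz");s=np.load("side0.npz")
for n,c,bs in(("top",t,((250,170,300,222),(310,150,350,192),(425,145,522,236),(300,200,345,245))),("side",s,((248,180,293,238),(312,200,352,248),(390,255,530,360),(0,0,2,2)))):
    b=[(q[0],q[2],q[1],q[3]) for q in bs]
    meas(c,b[0],.118,.14,n+" sq knob",.13);meas(c,b[0],.088,.104,n+" sq lid",.096)
    meas(c,b[1],.085,.107,n+" rd knob",.098);meas(c,b[1],.057,.072,n+" rd lid",.064)
    meas(c,b[2],.062,.078,n+" crate rim",.07);meas(c,b[3],.088,.104,n+" yellow lid",.096);meas(c,b[3],.118,.14,n+" yel knob",.13)
I=t["img"][140:250,240:520];cv2.imwrite("pics/crop.png",cv2.resize(I[:,:,::-1],(784,308),interpolation=cv2.INTER_CUBIC))
E
```

```text
top sq knob 85 z 0.1282 mean [0.4869 0.1464] rect [486.9 146.2] [22.4 22.7] 74.0
top sq lid 751 z 0.0949 mean [0.4863 0.1466] rect [487.1 146.7] [73.8 73.7] 74.0
top rd knob 82 z 0.0969 mean [ 0.558  -0.0012] rect [ 5.576e+02 -3.000e-01] [22.7 23.4] 89.4
top rd lid 585 z 0.0629 mean [ 5.577e-01 -5.000e-04] rect [557.9  -0.7] [75.4 77.3] 89.8
top crate rim 1364 z 0.0685 mean [ 0.5096 -0.3705] rect [ 510.2 -368.5] [190.2 192.2] 3.5
top yellow lid 777 z 0.0949 mean [0.4166 0.0225] rect [417.3  22.3] [73.6 73.4] 2.9
top yel knob 89 z 0.1284 mean [0.4172 0.0224] rect [416.7  23. ] [21.8 21.7] 0.3
side sq knob 160 z 0.1276 mean [0.4382 0.065 ] rect [444.3  75.3] [184.2  30. ] 60.0
side sq lid 734 z 0.0956 mean [0.439  0.0802] rect [443.7  77.4] [245.1  88.1] 58.2
side rd knob 85 z 0.0958 mean [ 0.5492 -0.0103] rect [547.4 -11.9] [48.  27.3] 41.0
side rd lid 354 z 0.0634 mean [ 0.5487 -0.0106] rect [550.3  -8.5] [85.  73.4] 38.8
side crate rim 2153 z 0.0686 mean [ 0.4913 -0.381 ] rect [ 458.9 -375.4] [289.5 190.2] 3.5
side yellow lid few
side yel knob few
```

View pics/crop.png

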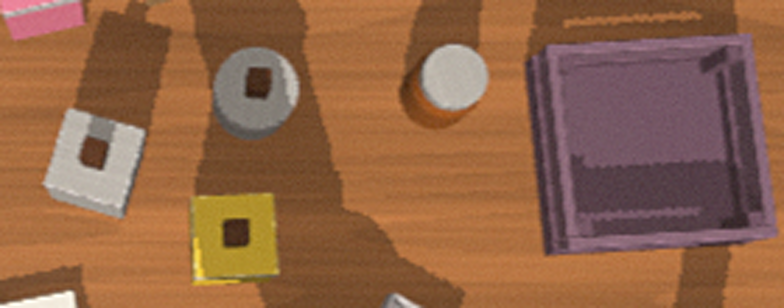

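The top-view measurements agree with the given sizes: lids 74 mm, knobs 22 mm, crate 190 mm, and heights within 2 mm. The square tin is at (0.487, 0.1465) with its sides at 74°. The round tin is at (0.558, 0) at about 0°, and the crate is at (0.510, -0.3685) at 3.5°.

```bash
cat >> h.py <<'E'
def go(x,y,z,yaw=None):
    from cell import observe
    from scipy.spatial.transform import Rotation as Ro
    o=observe();q=o["ee_rot"];R=Ro.from_quat([*q[1:],q[0]]).as_matrix()
    cur=np.degrees(np.arctan2(R[1,1],R[0,1]));d=0 if yaw is None else (yaw-cur+90)%180-90
    print("t",round(o["t"],2),"pos",np.round(o["eef_pos"],4),"ydir",cur.round(1),"tilt",R[2,2].round(4),"F",np.round(o["wrist_force"],2),"w",o["gripper_width"],
      "\nshift",np.round(R.T@(np.array([x,y,z])-o["eef_pos"])/.5,4),"yaw",round(-np.radians(d)/2,4))
E
python3 -c "
from h import *
go(.487,.1465,.19,74)"
```

```text
t 0.1 pos [0.2383 0.6039 0.1904] ydir 68.5 tilt -1.0 F [ 0.13 -0.26  0.62] w 1.0012387844906272 
shift [-0.7985 -0.6685  0.0024] yaw -0.0482
```

Request:
jog_arm([
  [-1,-0.8,-0.668,0,-0.048],
  [-1,-0.8,-0.668,0,-0.048],
  [-1,-0.8,-0.668,0,-0.048],
  [-1,-0.8,-0.668,0,-0.048],
  [-1,-0.8,-0.668,0,-0.048],
  [-1,-0.8,-0.668,0,-0.048],
  [-1,-0.8,-0.668,0,-0.048],
  [-1,-0.8,-0.668,0,-0.048],
  [-1,-0.8,-0.668,0,-0.048],
  [-1,-0.8,-0.668,0,-0.048],
  [-1,-0.8,-0.668,0,-0.048],
  [-1,-0.8,-0.668,0,-0.048],
  [-1,-0.8,-0.668,0,-0.048],
  [-1,-0.8,-0.668,0,-0.048],
  [-1,-0.8,-0.668,0,-0.048],
  [-1,-0.8,-0.668,0,-0.048],
  [-1,-0.8,-0.668,0,-0.048],
  [-1,-0.8,-0.668,0,-0.048],
], newtons=30)

```text
t: 1.6
eef_pos: [0.4872, 0.149, 0.1914]
ee_rot: [-0.0, 0.138, 0.99, 0.0]
wrist_force: [0.2, -0.9, 0.2]
gripper_width: 1.001
gripper_force: 0.0
```

```bash
python3 -c "
from h import *
go(.487,.1465,.102,74)
from cell import camera
c=camera('side');cv2.imwrite('pics/s1.png',c['img'][130:290,180:400,::-1].repeat(3,0).repeat(3,1))"
```

```text
t 1.6 pos [0.4872 0.149  0.1914] ydir 74.2 tilt -1.0 F [ 0.2  -0.93  0.22] w 1.0011309173136922 
shift [-0.0012 -0.005   0.1787] yaw 0.0015
```

View pics/s1.png

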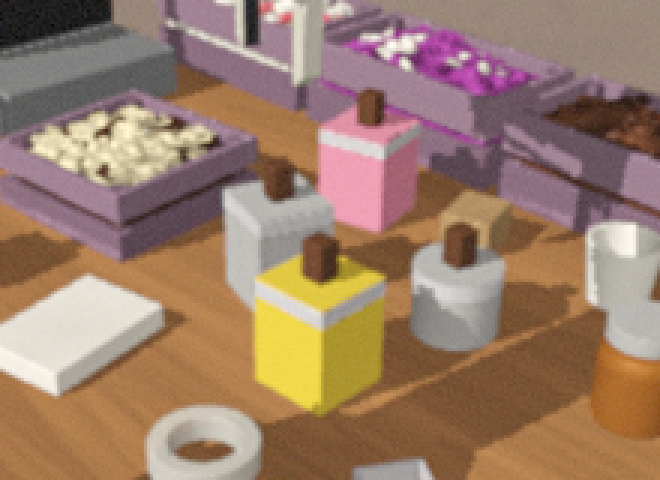

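The fingers straddle the square tin's knob: the crop shows them at about (245–310, 0–80) with the knob at (278,180) below. Now I'll descend and close.

Request:
jog_arm([
  [-1,0,-0.004,0.03,0],
  [-1,0,-0.004,0.07,0],
  [-1,0,-0.004,0.11,0],
  [-1,0,-0.004,0.14,0],
  [-1,0,-0.004,0.16,0],
  [-1,0,-0.004,0.17,0],
  [-1,0,-0.004,0.176,0],
  [-1,0,-0.004,0.176,0],
  [-1,0,-0.004,0.176,0],
])

```text
t: 2.4
eef_pos: [0.4879, 0.1456, 0.104]
ee_rot: [0.0, 0.139, 0.99, 0.0]
wrist_force: [-0.6, -0.4, -0.4]
gripper_width: 0.999
gripper_force: 0.0
```

```bash
python3 -c "
from h import *
go(.487,.1465,.102,74)"
```

```text
t 2.4 pos [0.4879 0.1456 0.104 ] ydir 74.0 tilt -1.0 F [-0.65 -0.43 -0.42] w 0.9993660188845461 
shift [0.0021 0.0012 0.0039] yaw 0.0
```

Request:
jog_arm([
  [0,0.002,0,0.002,0],
  [0.3,0.002,0,0.002,0],
  [1,0.002,0,0.002,0],
  [1,0.002,0,0.002,0],
  [1,0.002,0,0.002,0],
  [1,0.002,0,0.002,0],
  [1,0.002,0,0.002,0],
  [1,0.002,0,0.002,0],
  [1,0.002,0,0.002,0],
  [1,0.002,0,0.002,0],
  [1,0.002,0,0.002,0],
  [1,0.002,0,0.002,0],
])

```text
t: 3.4
eef_pos: [0.4867, 0.1457, 0.1026]
ee_rot: [0.0, 0.139, 0.99, 0.0]
wrist_force: [-0.6, -0.4, 3.0]
gripper_width: 0.206
gripper_force: 35.2
```

```bash
python3 -c "
from h import *
go(.487,.1465,.102,74)"
```

```text
t 3.4 pos [0.4867 0.1457 0.1026] ydir 74.0 tilt -1.0 F [-0.56 -0.44  2.97] w 0.20607906473861626 
shift [-0.0001  0.0016  0.0013] yaw -0.0002
```

Request:
jog_arm([
  [1,0,0,-0.01,0],
  [1,0,0,-0.025,0],
  [1,0,0,-0.045,0],
  [1,0,0,-0.065,0],
  [1,0,0,-0.085,0],
  [1,0,0,-0.105,0],
  [1,0,0,-0.12,0],
  [1,0,0,-0.135,0],
  [1,0,0,-0.145,0],
  [1,0,0,-0.15,0],
  [1,0,0,-0.15,0],
  [1,0,0,-0.15,0],
  [1,0,0,-0.15,0],
  [1,0,0,-0.15,0],
  [1,0,0,-0.15,0],
  [1,0,0,-0.15,0],
  [1,0,0,-0.15,0],
  [1,0,0,-0.15,0],
])

```text
t: 4.9
eef_pos: [0.4865, 0.1455, 0.1774]
ee_rot: [-0.0, 0.139, 0.99, -0.0]
wrist_force: [-0.5, 0.0, -0.2]
gripper_width: 0.006
gripper_force: 0.0
```

```bash
python3 -c "
from h import *
go(.487,.1465,.102,74)
from cell import camera,observe
c=camera('side');cv2.imwrite('pics/s2.png',c['img'][100:260,180:400,::-1].repeat(3,0).repeat(3,1))
f=[]
for i in range(6): camera('top');f.append(observe()['wrist_force'])
print(np.round(f,2).tolist())"
```

```text
t 4.9 pos [0.4865 0.1455 0.1774] ydir 74.0 tilt -1.0 F [-0.51  0.03 -0.21] w 0.00552910764050207 
shift [-0.0005  0.0022  0.1507] yaw -0.0002
[[0.85, 0.48, 0.71], [-0.97, -0.32, 0.64], [0.51, 0.74, 0.55], [0.58, -1.21, -0.02], [-0.02, -0.24, 0.21], [0.21, -0.0, -0.01]]
```

View pics/s2.png

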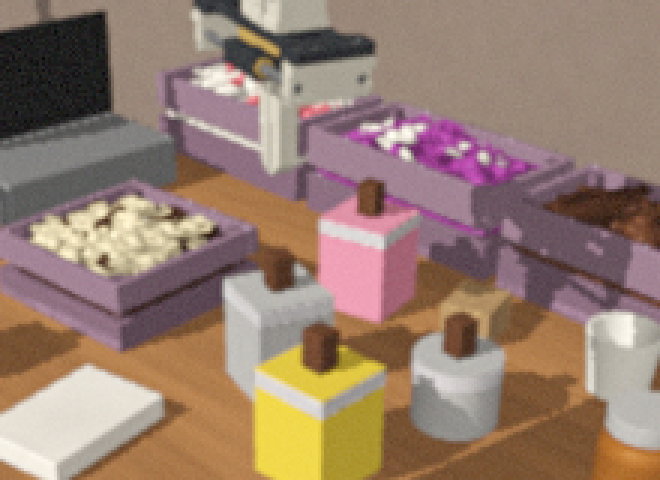

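The grip slipped off the knob: the tin is still on the counter at crop (278,320) and the shut fingers are above it at (280,130). I'll re-measure the tin, the knob and the fingertips in world coordinates.

```bash
cat >> h.py <<'E'
def reg(c,cx,cy,r,zlo,zhi,label):
    P=cloud(c);m=(c["z_map"]>0)&(np.hypot(P[...,0]-cx,P[...,1]-cy)<r)&(P[...,2]>zlo)&(P[...,2]<zhi)
    p=P[m]
    if len(p)<6: print(label,len(p));return
    rc=cv2.minAreaRect((p[:,:2]*1000).astype(np.float32))
    print(label,len(p),"med",np.median(p,0).round(4),"lo",p.min(0).round(3),"hi",p.max(0).round(3),"rect",np.round(rc[0],1),np.round(rc[1],1),round(rc[2],1))
E
python3 - <<'E'
from h import *
from cell import camera
s=camera('side');t=camera('top');s0=np.load('side0.npz')
for n,c in(('side0',s0),('side',s),('top',t)):
    reg(c,.487,.1465,.06,.085,.101,n+' lid');reg(c,.487,.1465,.03,.105,.125,n+' knob side');reg(c,.487,.1465,.03,.122,.14,n+' knobtop')
    reg(c,.487,.1465,.05,.15,.2,n+' finger')
E
```

```text
side0 lid 417 med [0.4756 0.1318 0.0953] lo [0.442 0.098 0.085] hi [0.53  0.19  0.101] rect [486.1 145. ] [79.8 75.2] 74.2
side0 knob side 73 med [0.48   0.1372 0.1154] lo [0.474 0.132 0.105] hi [0.493 0.155 0.125] rect [480.7 140.7] [15.5 25.3] 34.2
side0 knobtop 54 med [0.483  0.1404 0.1285] lo [0.474 0.132 0.122] hi [0.497 0.156 0.131] rect [486.3 144.1] [21.2 22.9] 69.8
side0 finger 0
side lid 420 med [0.4759 0.1316 0.0953] lo [0.442 0.101 0.085] hi [0.531 0.19  0.101] rect [487.1 145.2] [78.2 75.2] 74.3
side knob side 69 med [0.4793 0.137  0.1146] lo [0.472 0.132 0.105] hi [0.493 0.155 0.125] rect [484.7 141.9] [21.5 20.5] 72.6
side knobtop 57 med [0.4843 0.1411 0.1286] lo [0.473 0.132 0.122] hi [0.498 0.157 0.131] rect [487.1 143.6] [21.4 24.5] 69.4
side finger 0
top lid 0
top knob side 0
top knobtop 0
top finger 0
```

```bash
python3 - <<'E'
from h import *
from cell import camera
s=camera('side');P=cloud(s)
for v in range(135,166,4): print(v,[P[v,u].round(3).tolist() if s["z_map"][v,u]>0 else 0 for u in (266,270,274,278)])
print(ray(s,273,157,.177))
X=np.array([.4865,.1455,.1774]);p=s["mtx"]@(s["R"]@X+s["t"]);print(p[:2]/p[2])
E
```

```text
135 [[0.803, 0.529, 0.096], [0.48, 0.146, 0.261], [0.479, 0.131, 0.265], [0.437, 0.072, 0.289]]
139 [[0.787, 0.511, 0.089], [0.477, 0.144, 0.253], [0.477, 0.129, 0.256], [0.488, 0.127, 0.255]]
143 [[0.787, 0.512, 0.074], [0.476, 0.143, 0.243], [0.482, 0.134, 0.244], [0.49, 0.128, 0.244]]
147 [[0.787, 0.511, 0.058], [0.479, 0.145, 0.232], [0.48, 0.132, 0.235], [0.489, 0.128, 0.234]]
151 [[0.787, 0.512, 0.043], [0.477, 0.144, 0.222], [0.478, 0.13, 0.226], [0.49, 0.129, 0.223]]
155 [[0.784, 0.509, 0.029], [0.478, 0.144, 0.211], [0.48, 0.132, 0.214], [0.492, 0.131, 0.211]]
159 [[0.786, 0.511, 0.012], [0.784, 0.487, 0.019], [0.787, 0.467, 0.024], [0.788, 0.448, 0.03]]
163 [[0.774, 0.498, 0.003], [0.786, 0.489, 0.002], [0.784, 0.464, 0.011], [0.788, 0.448, 0.014]]
[0.53337738 0.19467906 0.177     ]
[272.39577223 166.6950737 ]
```

The side depth puts the real fingertips at about z = 0.205 while the reported TCP is 0.177. The reported height is therefore about 27 mm low, and the fingers only pinched the top edge of the knob. The tin has not moved. I'll open, go lower and check against the camera.

Request:
jog_arm([
  [-1,0,0.002,0,0],
  [-1,0,0.002,0,0],
  [-1,0,0.002,0,0],
  [-1,0,0.002,0,0],
  [-1,0,0.002,0,0],
  [-1,0,0.002,0,0],
  [-1,0,0.002,0,0],
  [-1,0,0.002,0,0],
  [-1,0,0.002,0.04,0],
  [-1,0,0.002,0.08,0],
  [-1,0,0.002,0.12,0],
  [-1,0,0.002,0.15,0],
  [-1,0,0.002,0.17,0],
  [-1,0,0.002,0.18,0],
  [-1,0,0.002,0.184,0],
  [-1,0,0.002,0.184,0],
  [-1,0,0.002,0.184,0],
], newtons=40)

```text
t: 6.82
eef_pos: [0.4875, 0.1467, 0.0861]
ee_rot: [0.001, 0.139, 0.99, 0.0]
wrist_force: [0.7, 0.7, 0.0]
gripper_width: 1.0
gripper_force: 0.0
```

```bash
python3 -c "
from h import *
go(.487,.1465,.075,74)
from cell import camera
c=camera('side');cv2.imwrite('pics/s3.png',c['img'][130:270,190:360,::-1].repeat(4,0).repeat(4,1))
np.savez('s3.npz',**c)"
```

```text
t 6.82 pos [0.4875 0.1467 0.0861] ydir 74.0 tilt -1.0 F [0.66 0.66 0.02] w 0.9996027705112772 
shift [ 0.0009 -0.0006  0.0223] yaw -0.0003
```

View pics/s3.png

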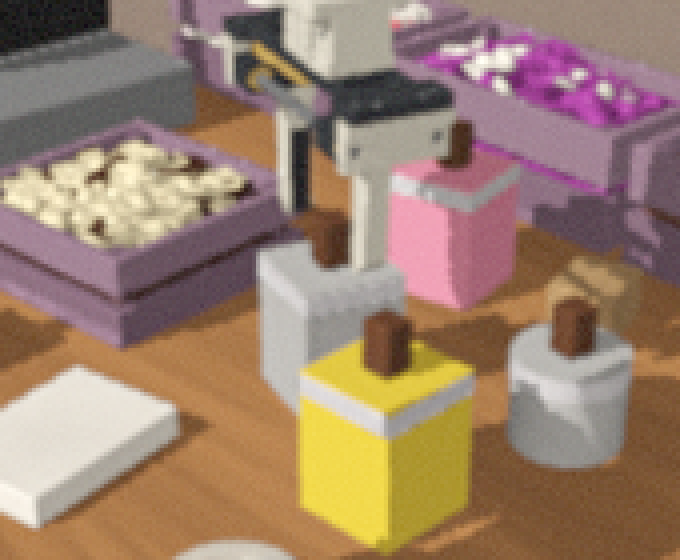

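The fingers straddle the knob, with the near fingertip at crop (370,268). I'll measure its height.

```bash
python3 - <<'E'
from h import *
s=np.load('s3.npz');P=cloud(s)
for v in range(180,202,2): print(v,[P[v,u].round(3).tolist() for u in (280,282,284)])
print([P[v,263].round(3).tolist() for v in range(170,186,2)])
E
```

```text
180 [[0.465, 0.094, 0.165], [0.465, 0.088, 0.167], [0.471, 0.087, 0.165]]
182 [[0.462, 0.092, 0.161], [0.468, 0.09, 0.159], [0.471, 0.086, 0.16]]
184 [[0.463, 0.092, 0.155], [0.466, 0.089, 0.155], [0.472, 0.088, 0.154]]
186 [[0.463, 0.092, 0.15], [0.466, 0.088, 0.15], [0.472, 0.087, 0.149]]
188 [[0.464, 0.094, 0.143], [0.465, 0.087, 0.145], [0.473, 0.088, 0.142]]
190 [[0.462, 0.091, 0.139], [0.466, 0.088, 0.139], [0.47, 0.085, 0.139]]
192 [[0.464, 0.093, 0.132], [0.465, 0.087, 0.135], [0.472, 0.087, 0.132]]
194 [[0.461, 0.09, 0.129], [0.468, 0.09, 0.127], [0.473, 0.088, 0.126]]
196 [[0.464, 0.093, 0.122], [0.467, 0.089, 0.122], [0.476, 0.091, 0.118]]
198 [[0.489, 0.119, 0.098], [0.496, 0.119, 0.096], [0.5, 0.115, 0.095]]
200 [[0.484, 0.113, 0.096], [0.49, 0.112, 0.094], [0.494, 0.109, 0.094]]
[[0.495, 0.192, 0.152], [0.496, 0.194, 0.145], [0.495, 0.192, 0.14], [0.494, 0.191, 0.135], [0.494, 0.191, 0.129], [0.495, 0.192, 0.122], [0.493, 0.19, 0.118], [0.586, 0.299, 0.045]]
```

The tip is at 0.117 with the TCP reading 0.086, an offset of about 30 mm. I'll go 15 mm further down and close.

Request:
jog_arm([
  [-1,0,0,0.01,0],
  [-1,0,0,0.02,0],
  [-1,0,0,0.03,0],
  [-1,0,0,0.03,0],
  [0,0,0,0.03,0],
  [0.3,0,0,0.03,0],
  [1,0,0,0.03,0],
  [1,0,0,0.03,0],
  [1,0,0,0.03,0],
  [1,0,0,0.03,0],
  [1,0,0,0.03,0],
  [1,0,0,0.03,0],
  [1,0,0,0.03,0],
  [1,0,0,0.03,0],
  [1,0,0,0.03,0],
])

```text
t: 8.12
eef_pos: [0.4868, 0.1464, 0.0704]
ee_rot: [-0.0, 0.139, 0.99, -0.0]
wrist_force: [0.6, 0.2, 0.4]
gripper_width: 0.261
gripper_force: 0.0
```

```bash
python3 -c "
from h import *
go(.487,.1465,.075,74)"
```

```text
t 8.12 pos [0.4868 0.1464 0.0704] ydir 74.0 tilt -1.0 F [0.63 0.24 0.42] w 0.2612301029433967 
shift [-0.0003  0.0002 -0.0091] yaw -0.0003
```

Request:
jog_arm([
  [1,0,0,0,0],
  [1,0,0,0,0],
  [1,0,0,0,0],
  [1,0,0,0,0],
  [1,0,0,0,0],
])

```text
t: 8.53
eef_pos: [0.4868, 0.1464, 0.0705]
ee_rot: [-0.0, 0.139, 0.99, -0.0]
wrist_force: [0.0, -0.3, 0.5]
gripper_width: 0.235
gripper_force: 40.0
```

Width 0.235 is 22 mm, so this is a firm grip. Now I'll lift.

Request:
jog_arm([
  [1,0,0,-0.01,0],
  [1,0,0,-0.025,0],
  [1,0,0,-0.045,0],
  [1,0,0,-0.065,0],
  [1,0,0,-0.085,0],
  [1,0,0,-0.105,0],
  [1,0,0,-0.12,0],
  [1,0,0,-0.135,0],
  [1,0,0,-0.145,0],
  [1,0,0,-0.15,0],
  [1,0,0,-0.15,0],
  [1,0,0,-0.15,0],
  [1,0,0,-0.15,0],
  [1,0,0,-0.15,0],
  [1,0,0,-0.15,0],
  [1,0,0,-0.15,0],
  [1,0,0,-0.15,0],
  [1,0,0,-0.15,0],
])

```text
t: 10.03
eef_pos: [0.4868, 0.1464, 0.1453]
ee_rot: [-0.0, 0.139, 0.99, -0.0]
wrist_force: [0.7, 0.7, -1.0]
gripper_width: 0.233
gripper_force: 40.0
```

```bash
python3 -c "
from h import *
go(.487,.1465,.0705,74)
from cell import camera,observe
c=camera('side')
f=[]
for i in range(8): camera('top');f.append(observe()['wrist_force'])
print(np.mean(f,0),np.std(f,0),observe()['joint_efforts'])
reg(c,.487,.1465,.06,.155,.18,'lid')"
```

```text
t 10.03 pos [0.4868 0.1464 0.1453] ydir 74.0 tilt -1.0 F [ 0.7   0.75 -1.  ] w 0.23295716170394162 
shift [-0.0004  0.0003  0.1497] yaw -0.0002
[ 0.18610943 -0.35189047 -1.68337155] [0.32883649 0.49119379 0.52943033] [ 2.26179886e-04 -3.62659836e+01  4.60893530e-01 -1.37053084e+01
 -1.46557839e-02  7.42810126e-02 -2.47055914e-04]
lid 472 med [0.4733 0.1265 0.1696] lo [0.442 0.099 0.155] hi [0.527 0.191 0.18 ] rect [487.1 144.1] [77.1 75.3] 73.8
```

The lid is at 0.170, so the tin is up 75 mm. It pulls about 1.7 N (0.17 kg), which makes it the light one. I'll set it back.

Request:
jog_arm([
  [1,0,0,0.01,0],
  [1,0,0,0.025,0],
  [1,0,0,0.045,0],
  [1,0,0,0.065,0],
  [1,0,0,0.085,0],
  [1,0,0,0.105,0],
  [1,0,0,0.12,0],
  [1,0,0,0.13,0],
  [1,0,0,0.137,0],
  [1,0,0,0.142,0],
  [1,0,0,0.145,0],
  [1,0,0,0.147,0],
  [1,0,0,0.149,0],
  [1,0,0,0.15,0],
  [1,0,0,0.15,0],
  [1,0,0,0.15,0],
  [1,0,0,0.15,0],
])

```text
t: 11.9
eef_pos: [0.4869, 0.1465, 0.0706]
ee_rot: [0.0, 0.139, 0.99, 0.0]
wrist_force: [0.4, -0.0, -1.0]
gripper_width: 0.231
gripper_force: 40.0
```

```bash
python3 -c "
from h import *
go(.487,.1465,.0705,74)
from cell import camera
c=camera('side');reg(c,.487,.1465,.06,.088,.105,'lid')"
```

```text
t 11.9 pos [0.4869 0.1465 0.0706] ydir 74.0 tilt -1.0 F [ 0.39 -0.02 -1.02] w 0.23116550020723511 
shift [-0.0002  0.0001  0.0002] yaw -0.0003
lid 357 med [0.4743 0.1302 0.0956] lo [0.442 0.1   0.088] hi [0.527 0.189 0.105] rect [486.4 145.1] [77.8 74.2] 73.9
```

Request:
jog_arm([
  [1,0,0,0.001,0],
  [1,0,0,0.002,0],
  [1,0,0,0.002,0],
  [0.3,0,0,0.002,0],
  [0.2,0,0,0.002,0],
  [0,0,0,0.002,0],
  [-1,0,0,0.002,0],
  [-1,0,0,0.002,0],
  [-1,0,0,0.002,0],
  [-1,0,0,0.002,0],
  [-1,0,0,0.002,0],
  [-1,0,0,-0.03,0],
  [-1,0,0,-0.08,0],
  [-1,0,0,-0.14,0],
  [-1,0,0,-0.2,0],
  [-1,0,0,-0.24,0],
  [-1,0,0,-0.24,0],
  [-1,0,0,-0.24,0],
])

```text
t: 13.45
eef_pos: [0.4873, 0.1466, 0.1914]
ee_rot: [0.001, 0.139, 0.99, 0.001]
wrist_force: [0.2, 0.0, -0.4]
gripper_width: 1.003
gripper_force: 0.0
```

```bash
python3 -c "
from h import *
go(.558,-.0005,.19,90)
from cell import camera
c=camera('side');reg(c,.487,.1465,.06,.088,.105,'sq lid');reg(c,.557,-.0005,.05,.055,.07,'rd lid')
reg(c,.557,-.0005,.03,.075,.105,'rd knob')
c=camera('top');meas(c,(310,350,150,192),.085,.107,'rd knob',.098)"
```

```text
t 13.45 pos [0.4873 0.1466 0.1914] ydir 74.0 tilt -1.0 F [ 0.2   0.03 -0.4 ] w 1.0034532459893921 
shift [-0.2171 -0.2438  0.0028] yaw -0.1399
sq lid 386 med [0.4768 0.1337 0.0955] lo [0.442 0.1   0.088] hi [0.53  0.188 0.105] rect [486.5 144.7] [75.9 74.2] 74.3
rd lid 368 med [ 0.547  -0.0129  0.0632] lo [ 0.519 -0.043  0.055] hi [0.597 0.036 0.07 ] rect [555.7  -4.7] [73.7 75. ] 32.7
rd knob 127 med [ 0.5518 -0.0083  0.0906] lo [ 0.546 -0.016  0.075] hi [0.57  0.01  0.099] rect [558.2  -2.9] [25.5 24.3] 88.7
rd knob 83 z 0.0961 mean [ 0.5579 -0.0011] rect [ 5.575e+02 -3.000e-01] [22.7 23.5] 89.4
```

Request:
jog_arm([
  [-1,-0.04,-0.045,0,-0.03],
  [-1,-0.09,-0.1,0,-0.06],
  [-1,-0.14,-0.155,0,-0.09],
  [-1,-0.18,-0.205,0,-0.12],
  [-1,-0.205,-0.23,0,-0.14],
  [-1,-0.217,-0.244,0,-0.14],
  [-1,-0.217,-0.244,0,-0.14],
  [-1,-0.217,-0.244,0,-0.14],
  [-1,-0.217,-0.244,0,-0.14],
  [-1,-0.217,-0.244,0,-0.14],
])

```text
t: 14.38
eef_pos: [0.5567, 0.0017, 0.1903]
ee_rot: [-0.0, -0.002, 1.0, 0.001]
wrist_force: [0.0, -0.5, -0.2]
gripper_width: 1.004
gripper_force: 0.0
```

```bash
python3 -c "
from h import *
go(.558,-.0005,.039,90)"
```

```text
t 14.38 pos [0.5567 0.0017 0.1903] ydir 90.2 tilt -1.0 F [ 0.01 -0.52 -0.2 ] w 1.0038177513157378 
shift [-0.0028 -0.0047  0.3025] yaw 0.0017
```

Request:
jog_arm([
  [-1,-0.001,-0.002,0.04,0],
  [-1,-0.001,-0.002,0.1,0],
  [-1,-0.001,-0.002,0.16,0],
  [-1,-0.001,-0.002,0.21,0],
  [-1,-0.001,-0.002,0.25,0],
  [-1,-0.001,-0.002,0.27,0],
  [-1,-0.001,-0.002,0.28,0],
  [-1,-0.001,-0.002,0.28,0],
  [-1,-0.001,-0.002,0.28,0],
])

```text
t: 15.13
eef_pos: [0.5587, -0.0012, 0.0514]
ee_rot: [0.001, -0.0, 1.0, 0.0]
wrist_force: [0.4, 0.1, -0.3]
gripper_width: 1.002
gripper_force: 0.0
```

```bash
python3 -c "
from h import *
go(.558,-.0005,.039,90)
from cell import camera
c=camera('side');cv2.imwrite('pics/s4.png',c['img'][130:270,250:420,::-1].repeat(4,0).repeat(4,1))
reg(c,.558,-.057,.03,.074,.2,'near finger')"
```

```text
t 15.13 pos [ 0.5587 -0.0012  0.0514] ydir 90.1 tilt -1.0 F [ 0.4   0.05 -0.27] w 1.001533147290812 
shift [0.0015 0.0015 0.0248] yaw 0.0005
near finger 289 med [ 0.551  -0.0599  0.1278] lo [ 0.528 -0.087  0.081] hi [ 0.578 -0.035  0.2  ] rect [551.5 -61.7] [48.8 47.3] 82.1
```

View pics/s4.png

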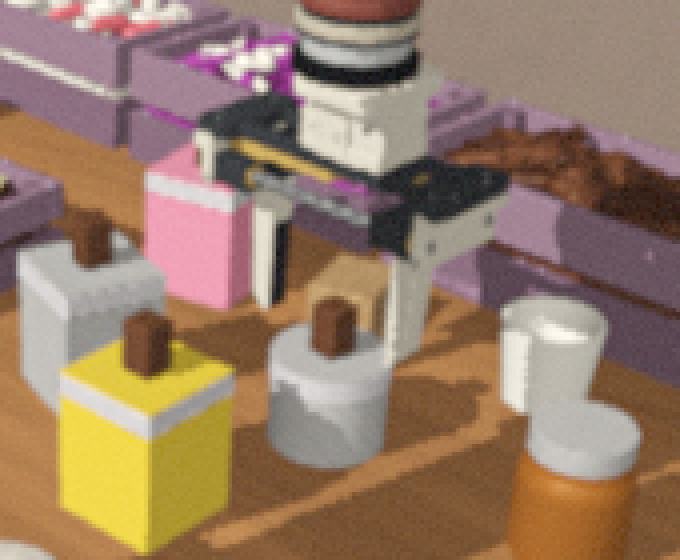

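The fingers straddle the round tin's knob at crop (333,328), with the near tip at (405,360) and z≈0.081. I'll go down 12 mm more and grip.

Request:
jog_arm([
  [-1,0,0,0.01,0],
  [-1,0,0,0.02,0],
  [-1,0,0,0.024,0],
  [-1,0,0,0.024,0],
  [0,0,0,0.024,0],
  [0.5,0,0,0.024,0],
  [1,0,0,0.024,0],
  [1,0,0,0.024,0],
  [1,0,0,0.024,0],
  [1,0,0,0.024,0],
  [1,0,0,0.024,0],
  [1,0,0,0.024,0],
  [1,0,0,0.024,0],
  [1,0,0,0.024,0],
  [1,0,0,0.024,0],
  [1,0,0,0.024,0],
  [1,0,0,0.024,0],
  [1,0,0,0.024,0],
  [1,0,0,0.024,0],
  [1,0,0,0.024,0],
])

```text
t: 16.85
eef_pos: [0.5579, -0.0018, 0.0384]
ee_rot: [-0.0, -0.0, 1.0, -0.0]
wrist_force: [0.2, -0.5, -0.7]
gripper_width: 0.238
gripper_force: 38.2
```

Request:
jog_arm([
  [1,0,0,-0.01,0],
  [1,0,0,-0.025,0],
  [1,0,0,-0.045,0],
  [1,0,0,-0.065,0],
  [1,0,0,-0.085,0],
  [1,0,0,-0.105,0],
  [1,0,0,-0.12,0],
  [1,0,0,-0.135,0],
  [1,0,0,-0.145,0],
  [1,0,0,-0.15,0],
  [1,0,0,-0.15,0],
  [1,0,0,-0.15,0],
  [1,0,0,-0.15,0],
  [1,0,0,-0.15,0],
  [1,0,0,-0.15,0],
  [1,0,0,-0.15,0],
  [1,0,0,-0.15,0],
  [1,0,0,-0.15,0],
])

```text
t: 18.35
eef_pos: [0.5579, -0.0018, 0.1134]
ee_rot: [-0.0, -0.0, 1.0, -0.0]
wrist_force: [-0.2, 0.3, -5.1]
gripper_width: 0.241
gripper_force: 38.3
```

```bash
python3 -c "
from h import *
go(.5102,-.3685,.19,93.5)
from cell import camera,observe
c=camera('side')
f=[]
for i in range(6): camera('top');f.append(observe()['wrist_force'])
print(np.mean(f,0))
reg(c,.558,-.001,.05,.12,.15,'lid')"
```

```text
t 18.35 pos [ 0.5579 -0.0018  0.1134] ydir 90.0 tilt -1.0 F [-0.24  0.34 -5.09] w 0.24089731327085687 
shift [ 0.0955 -0.7334 -0.1532] yaw -0.0304
[-0.26808352 -0.22846536 -5.1241161 ]
lid 466 med [ 0.5424 -0.0175  0.1377] lo [ 0.518 -0.042  0.12 ] hi [0.594 0.035 0.15 ] rect [551.6  -7.4] [65.5 76.4] 33.6
```

The round tin pulls about 5.1 N (0.52 kg), so it is the heavier one. I'll set it back first ("in the same way"), then carry it to the crate.

Request:
jog_arm([
  [1,0,0,0.01,0],
  [1,0,0,0.025,0],
  [1,0,0,0.045,0],
  [1,0,0,0.065,0],
  [1,0,0,0.085,0],
  [1,0,0,0.105,0],
  [1,0,0,0.12,0],
  [1,0,0,0.13,0],
  [1,0,0,0.137,0],
  [1,0,0,0.142,0],
  [1,0,0,0.145,0],
  [1,0,0,0.147,0],
  [1,0,0,0.149,0],
  [1,0,0,0.15,0],
  [1,0,0,0.151,0],
  [1,0,0,0.152,0],
  [1,0,0,0.152,0],
  [1,0,0,0.152,0],
])

```text
t: 20.2
eef_pos: [0.5582, -0.0018, 0.0384]
ee_rot: [0.0, -0.0, 1.0, -0.0]
wrist_force: [-2.3, 0.7, 4.6]
gripper_width: 0.242
gripper_force: 38.3
```

Request:
jog_arm([
  [0.4,0,0,0,0],
  [0.3,0,0,0,0],
  [0.2,0,0,0,0],
  [0.2,0,0,0,0],
  [0.2,0,0,0,0],
  [0.2,0,0,0,0],
  [0.2,0,0,0,0],
  [0.2,0,0,0,0],
])

```text
t: 20.87
eef_pos: [0.5579, -0.0018, 0.0374]
ee_rot: [-0.0, -0.0, 1.0, -0.0]
wrist_force: [-0.5, 0.5, 0.9]
gripper_width: 0.402
gripper_force: 0.0
```

```bash
python3 -c "
from h import *
go(.558,-.0005,.039,90)
from cell import camera
c=camera('side');reg(c,.557,-.0005,.05,.055,.07,'rd lid')
reg(c,.487,.1465,.06,.088,.105,'sq lid')
reg(c,.51,-.3685,.07,.005,.03,'crate floor')"
```

```text
t 20.87 pos [ 0.5579 -0.0018  0.0374] ydir 90.0 tilt -1.0 F [-0.51  0.51  0.9 ] w 0.4015293351385822 
shift [-0.0002  0.0026 -0.0032] yaw 0.0001
rd lid 301 med [ 0.5426 -0.0133  0.0634] lo [ 0.52  -0.042  0.055] hi [0.59  0.035 0.07 ] rect [549.   -9.2] [58.5 75.5] 31.9
sq lid 379 med [0.4767 0.1335 0.0955] lo [0.442 0.101 0.088] hi [0.532 0.187 0.105] rect [487.5 145.4] [76.8 75.1] 75.0
crate floor 1778 med [ 0.5268 -0.3705  0.0113] lo [ 0.443 -0.438  0.008] hi [ 0.58  -0.299  0.015] rect [ 512.8 -365.4] [129.4 138.5] 57.5
```

The tin is set back. I'll regrip and lift 150 mm.

Request:
jog_arm([
  [1,0,0,-0.002,0],
  [1,0,0,-0.002,0],
  [1,0,0,-0.002,0],
  [1,0,0,-0.002,0],
  [1,0,0,-0.002,0],
  [1,0,0,-0.002,0],
  [1,0,0,-0.002,0],
  [1,0,0,-0.002,0],
  [1,0,0,-0.002,0],
])

```text
t: 21.67
eef_pos: [0.558, -0.0018, 0.0385]
ee_rot: [0.0, -0.0, 1.0, -0.0]
wrist_force: [-0.6, -0.4, 1.6]
gripper_width: 0.239
gripper_force: 38.9
```

Request:
jog_arm([
  [1,0,0,-0.01,0],
  [1,0,0,-0.025,0],
  [1,0,0,-0.045,0],
  [1,0,0,-0.07,0],
  [1,0,0,-0.1,0],
  [1,0,0,-0.13,0],
  [1,0,0,-0.16,0],
  [1,0,0,-0.19,0],
  [1,0,0,-0.22,0],
  [1,0,0,-0.25,0],
  [1,0,0,-0.275,0],
  [1,0,0,-0.29,0],
  [1,0,0,-0.3,0],
  [1,0,0,-0.3,0],
  [1,0,0,-0.3,0],
])

```text
t: 22.92
eef_pos: [0.5574, -0.0017, 0.1881]
ee_rot: [-0.001, -0.0, 1.0, -0.0]
wrist_force: [0.3, -0.1, -4.6]
gripper_width: 0.241
gripper_force: 39.0
```

```bash
python3 -c "
from h import *
go(.5102,-.3685,.19,93.5)"
```

```text
t 22.92 pos [ 0.5574 -0.0017  0.1881] ydir 90.0 tilt -1.0 F [ 0.25 -0.06 -4.64] w 0.24070688278023966 
shift [ 0.0946 -0.7335 -0.0037] yaw -0.0304
```

Request:
jog_arm([
  [1,0.002,-0.015,0,-0.001],
  [1,0.005,-0.04,0,-0.002],
  [1,0.01,-0.075,0,-0.004],
  [1,0.015,-0.12,0,-0.006],
  [1,0.022,-0.17,0,-0.008],
  [1,0.028,-0.22,0,-0.01],
  [1,0.035,-0.27,0,-0.012],
  [1,0.041,-0.32,0,-0.014],
  [1,0.048,-0.37,0,-0.016],
  [1,0.054,-0.42,0,-0.018],
  [1,0.061,-0.47,0,-0.02],
  [1,0.067,-0.52,0,-0.022],
  [1,0.073,-0.57,0,-0.024],
  [1,0.079,-0.615,0,-0.026],
  [1,0.084,-0.655,0,-0.028],
  [1,0.089,-0.69,0,-0.03],
  [1,0.092,-0.715,0,-0.03],
  [1,0.094,-0.728,0,-0.03],
  [1,0.095,-0.734,0,-0.03],
  [1,0.095,-0.734,0,-0.03],
])

```text
t: 24.58
eef_pos: [0.51, -0.369, 0.188]
ee_rot: [-0.0, -0.03, 1.0, 0.0]
wrist_force: [-0.2, 0.3, -5.2]
gripper_width: 0.239
gripper_force: 39.0
```

Request:
jog_arm([
  [1,0,0,0,0],
  [1,0,0,0,0],
  [1,0,0,0,0],
])

```text
t: 24.83
eef_pos: [0.5112, -0.3673, 0.1886]
ee_rot: [0.0, -0.031, 1.0, 0.0]
wrist_force: [0.1, 0.1, -5.3]
gripper_width: 0.238
gripper_force: 39.0
```

```bash
python3 -c "
from h import *
go(.5102,-.3685,.0505,93.5)
from cell import camera
c=camera('side');reg(c,.51,-.3685,.05,.2,.225,'lid')
cv2.imwrite('pics/s5.png',c['img'][120:400,280:560,::-1].repeat(2,0).repeat(2,1))"
```

```text
t 24.83 pos [ 0.5112 -0.3673  0.1886] ydir 93.6 tilt -1.0 F [ 0.07  0.11 -5.27] w 0.23770179909914266 
shift [ 0.0022 -0.0025  0.2761] yaw 0.0007
lid 945 med [ 0.4946 -0.3756  0.2129] lo [ 0.471 -0.406  0.2  ] hi [ 0.543 -0.329  0.225] rect [ 504.3 -369.6] [64.4 77.2] 15.6
```

View pics/s5.png

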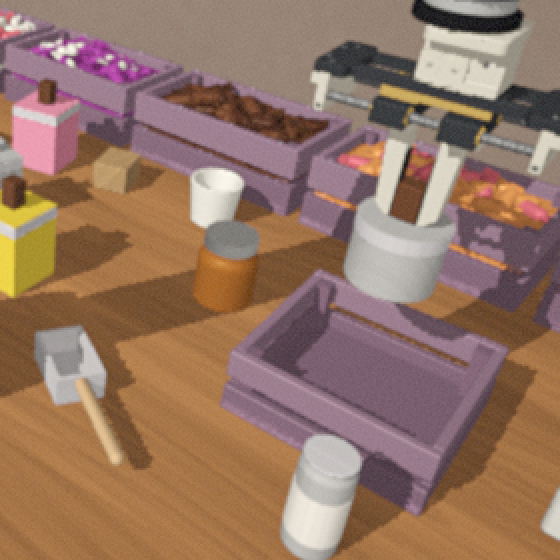

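The round tin hangs upright at crop (400,250) above the empty crate. I'll lower it in.

Request:
jog_arm([
  [1,0,0,0.01,0],
  [1,0,0,0.03,0],
  [1,0,0,0.055,0],
  [1,0,0,0.085,0],
  [1,0,0,0.115,0],
  [1,0,0,0.145,0],
  [1,0,0,0.175,0],
  [1,0,0,0.2,0],
  [1,0,0,0.22,0],
  [1,0,0,0.235,0],
  [1,0,0,0.247,0],
  [1,0,0,0.256,0],
  [1,0,0,0.262,0],
  [1,0,0,0.266,0],
  [1,0,0,0.269,0],
  [1,0,0,0.271,0],
  [1,0,0,0.273,0],
  [1,0,0,0.275,0],
  [1,0,0,0.276,0],
  [1,0,0,0.276,0],
])

```text
t: 26.55
eef_pos: [0.5106, -0.3688, 0.0506]
ee_rot: [0.0, -0.03, 1.0, -0.0]
wrist_force: [0.5, 1.1, -4.3]
gripper_width: 0.242
gripper_force: 39.0
```

Request:
jog_arm([
  [1,0,0,0.001,0],
  [1,0,0,0.001,0],
  [1,0,0,0.001,0],
])

```text
t: 26.8
eef_pos: [0.5106, -0.3689, 0.0506]
ee_rot: [0.0, -0.03, 1.0, -0.0]
wrist_force: [-1.7, 1.5, -0.5]
gripper_width: 0.238
gripper_force: 39.0
```

Contact: the load has gone onto the crate floor. I'll press a hair more, then open and rise.

Request:
jog_arm([
  [1,0,0,0.001,0],
  [1,0,0,0.001,0],
  [0.4,0,0,0.001,0],
  [0.3,0,0,0.001,0],
  [0.2,0,0,0.001,0],
  [0,0,0,0.001,0],
  [-0.3,0,0,0.001,0],
  [-0.3,0,0,0.001,0],
  [-0.3,0,0,0.001,0],
  [-0.3,0,0,0.001,0],
  [-0.3,0,0,-0.03,0],
  [-0.3,0,0,-0.08,0],
  [-0.3,0,0,-0.14,0],
  [-0.3,0,0,-0.2,0],
  [-0.3,0,0,-0.25,0],
  [-0.3,0,0,-0.28,0],
  [-0.3,0,0,-0.28,0],
  [-0.3,0,0,-0.28,0],
  [-0.3,0,0,-0.28,0],
])

```text
t: 28.38
eef_pos: [0.5096, -0.3681, 0.1884]
ee_rot: [-0.001, -0.03, 1.0, 0.001]
wrist_force: [-0.9, -0.7, -1.2]
gripper_width: 0.648
gripper_force: 0.0
```

```bash
python3 -c "
from h import *
go(.5102,-.3685,.0505,93.5)
from cell import camera
c=camera('side');reg(c,.51,-.3685,.05,.07,.085,'rd lid');reg(c,.487,.1465,.06,.088,.105,'sq lid')
t=camera('top');meas(t,(250,300,170,222),.088,.104,'sq lid',.096)
cv2.imwrite('pics/s6.png',c['img'][:,:,::-1])"
```

```text
t 28.38 pos [ 0.5096 -0.3681  0.1884] ydir 93.5 tilt -1.0 F [-0.87 -0.65 -1.16] w 0.6484842457957323 
shift [-0.0017 -0.0013  0.2758] yaw -0.0004
rd lid 786 med [ 0.5007 -0.3763  0.0753] lo [ 0.472 -0.408  0.07 ] hi [ 0.548 -0.331  0.085] rect [ 508.8 -369.5] [74.4 77.3] 13.3
sq lid 383 med [0.4768 0.134  0.0955] lo [0.443 0.1   0.088] hi [0.53  0.188 0.105] rect [487.2 144.8] [78.3 74.8] 73.8
sq lid 749 z 0.095 mean [0.4865 0.1467] rect [487.2 146.8] [73.4 74.1] 73.7
```

View pics/s6.png

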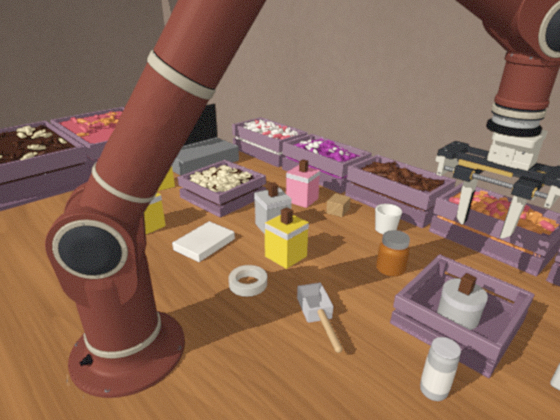

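The round tin stands upright in the crate at (463,303), its lid at 0.075. The square tin is back where it first stood at (272,210), and the gripper is clear.

```bash
python3 -c "
from cell import order
print(order.hand_in())"
```

```text
the job is handed in; nothing more can be done
None
```

The job is handed in at about 28 s: the round tin was heavier (about 0.5 kg against 0.17 kg) and stands upright in the empty crate, and the square tin is back where it first stood, though my first grip on its knob slipped off before the tin left the counter and I had to regrip.

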